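# Couple the blow jet to the bench air outlet

## Robot

A 7-joint arm with a two-finger parallel gripper is mounted at the origin on the work surface. World frame = base frame: x ahead of the robot, y to its left, z up, the work surface at z = 0. Lengths are in mm, angles in rad, forces in N, time in s.
With the tool pointing down it reaches from about 425 to 950 mm from the base axis. Payload 4.7 kg.
Tool frame: the origin (TCP) lies at the very end of the fingers, on their centre line; the grasp point (between the pads) lies 19 mm behind it; z points along the fingers, y is the line along which they close (so a half turn about z gives the same grasp; the last joint's range is limited). The gripper opens to 85 mm and grips with 20 to 120 N. Pads are 22 mm wide; open, the fingers measure 114 mm over their backs; the gripper's body (76 mm by 85 mm) begins 54 mm behind the grasp point. The pads swing forward as they close: fully open they stand 13 mm farther back than shut.
Start: joints at [1.248, 0.469, -0.049, 1.532, 0.024, 1.141, -0.082], TCP at [195.521, -646.08, 231.335] pointing down, gripper open.
Joint ranges: [-2.59, 2.59], [-0.33, 1.99], [-1.39, 1.29], [0.1, 2.45], [-1.04, 4.18], [0.21, 1.99], [-2.66, 2.66]. Speed limits (rad/s): [2.57, 2.57, 3.14, 3.14, 3.14, 3.14, 3.14].

## Interface

Orientations are given as a unit quaternion [x, y, z, w].
In Python, from station import arm gives the robot as it stands.
- The arm moves only by the shell command python3 -m inch 'ROWS' [FORCE]. ROWS is JSON, a list of rows, each a list of 5 numbers: the shift along the tool's x, y, z in units of 40 mm (1.0 is 40 mm), then the turn about the tool's z in units of 5 degrees (1.0 is 5 degrees), then the opening, from -1 (shut) to 1 (fully open). In form: [[dx, dy, dz, turn, fingers], ...]. A call has 1 to 5 rows; each row shifts and turns the commanded pose from where the row before left it, along the tool's axes as they then stand; what a row does not reach is not made up. A row lasts 1/12 s, in which the tool goes at most 41.7 mm and 7.16 degrees, less where a joint would pass 70% of its speed; a pose out of reach is approached as far as the arm can. A call is refused whole if a number of a shift passes 1 or a number of a turn 1, either way. A call with a gripper value outside its range is refused whole. The fingers move at their own pace and stop on an object; FORCE is the grip in N (left out, the last holds). Time passes only in rows, so rows that do not move let the fingers close. It gives the time, the measured TCP pose, the force, the opening and the grip force at its end, in the units of the state.
- arm.read_state(): the state, without advancing time (a new reading comes with each control period).
- arm.grab_frame(name): name is "side" or "top"; returns a dict with "frame" (420x560x3 uint8, blue, green, red), "intrinsics" (3x3 intrinsics, pixels), "distortion" ([k1, k2, p1, p2, k3] as OpenCV has them; the pictures are not rectified), "origin" and "rotation" of the camera in the world. Camera axes: x right, y up, looking along -z (the intrinsics and any distortion apply to the point x, -y, -z); pixel columns grow to the right and rows downward; lengths in mm; the calibration is good to about 2 mm. A picture is of the moment at which its call begins. There is no depth.
- arm.close_job(): hands the job in; it is judged then, once.
The state is a dict: "time_s": time; "qpos": joint angles; "joint_vel": joint speeds; "effort": joint torques, N m; "eef_pos": TCP position; "tcp_rot": TCP orientation; "wrist_force": force on the tool from outside, world axes, zero at the start; "ft_torque": the same for the moment, N m; "width": finger opening in mm; "grip_force": force on a finger pad.
Only numpy, scipy, OpenCV 4.12 (cv2) and the standard library are available. Lean on these libraries where they do the work, as an engineer would, in place of code of your own. Each camera call takes 0.05 s, during which the arm holds its last target. There are 200 camera calls.

## Task

Connect the brass blow jet to the air outlet on the watchmaker's bench: pull the outlet's spring sleeve back until it stays back by itself, then take the jet from its wooden rest and push its plug fully home in the outlet, gently (never with more than about 30 N), so that the sleeve springs forward and locks it. Let go with the jet locked in, and leave the other things on the bench alone.

Things in the scene. Friction and masses are not known exactly. Their poses are not given: they have to be found in the camera images.
- coupler: Bench air outlet, fixed. Origin on the bench; +x (level) is the way the plug goes in and the sleeve is pulled back, z up. Level steel coupler, axis 62 mm high, clamped in a grey block more or less deep: all of it lies up to 12 mm to either side, along x, of where it should; no pose tells this. In its frame: base plate x -42 to 116 mm, 60 wide, 12 high; block x 52 to 104, 44 wide, 94 high.
- seat (a point): Point fixed on the outlet: nominal centre of the coupler's mouth face, at x = -20 mm of coupler, 62 mm high; axes as coupler. The true mouth lies on the same axis up to 12 mm before or behind. The mouth faces -x: a 19 mm funnel narrowing over 4.5 mm to a 13 mm bore, about 1 mm wider than the plug. A sprung valve inside pushes the plug out with 2 to 4.5 N.
- sleeve (a joint): Sleeve pulled back, in m: 0 forward, 0.011 stop; spring 5 N at 0, 12 N at the stop. Pulled empty past 0.0085 it is caught and stays at 0.006 to 0.008. Forward it lets the plug in only 13 mm; caught, the plug pushed home frees it and is locked. 31 mm thick waist, 44 mm long, to grip across from above, between 36 mm flanges; its middle is nominally 26 mm behind the mouth, on the axis.
- valve (a joint): Valve ring inside the bore, out of sight, in m: about 0 while empty with the sleeve forward, -0.008 with the sleeve caught back. The plug's tip meets it 11 mm inside the mouth and pushes it to about +0.0115 when fully home.
- jet: Brass blow jet, 120 mm long, 130 g, level in its rest. Origin at the centre of its square grip block (50 mm along x, 18 by 18), +x towards the plug. In front of the block a flange 23 mm across, 3 thick, then the steel plug 12 mm across, 31 long, grooved, its tip at x = 59 mm. Behind, a thin nozzle to x = -61. Coupling takes 3 to 15 N of push; home, the flange meets the mouth face (1 mm play).
- shoulder (a point): Centre of the flange's front face on the jet, 28 mm in front of the jet's origin, on its axis; fully home it lies at the true mouth's centre.
- rest: Fixed dark wooden rest 90 by 60 mm, base 12 mm high. Origin on the bench under its centre, x along the jet. Saddles 6 mm thick at x = -20 and +20 mm carry the grip block's underside 33 mm above the bench (jet axis 42 mm); their low cheeks, 34 mm wide outside, rise 6 mm beside the block. The middle 34 mm of the block is free for the fingers.
- pot: Glass jar with a steel lid, 42 mm in diameter, 50 mm tall: leave alone. Origin under its centre.
- loupe: Black eye loupe, 34 mm in diameter, 30 mm tall: leave alone. Origin under its centre.
- driver: Small screwdriver 130 mm long, lying on the bench: leave alone.
There are look-alikes about, which are no part of the job. What is meant by the jet is not purple or white, and is the smaller of those in its own colour.

How it is judged (in metres and radians):
On the way, in this order (a step that is already met when the one before it is completed fails the run):
1. the empty sleeve is pulled back and stays back with the fingers off it (value of joint sleeve above 0.0055 m and contact force between the fingers and coupler below 0.2 N and distance between shoulder and seat above 0.05 m), for 0.2 s.
2. the plug has entered and pushes the valve while the sleeve is still back (value of joint sleeve above 0.004 m and value of joint valve above -0.004 m and distance between shoulder and seat below 0.03 m), for 0.02 s.
3. the plug is home and the sleeve has sprung forward over it (value of joint sleeve below 0.002 m and value of joint valve above 0.008 m and distance between shoulder and seat below 0.0165 m), for 0.2 s.
At the end, for the whole second after the job is handed in: The sleeve is forward (within 2 mm) with the plug home in it: the valve pushed in by 8 mm or more and the flange within 16.5 mm of the nominal mouth centre (the true mouth is up to 12 mm off), the jet in line with the coupler within 0.12 rad, at rest and released (all of step 3 and angle between the x axis of jet and the x axis of coupler, either way round below 0.12 rad and linear speed of jet below 0.01 m/s); the robot touches nothing.
It fails at once if the jet is pressed against the outlet with more than 30 N (contact force between jet and coupler above 30 N).
It fails at once if the glass jar is moved more than 20 mm (distance of pot from where it was at the start of the episode above 0.02 m).
It fails at once if the loupe is moved more than 20 mm (distance of loupe from where it was at the start of the episode above 0.02 m).
It fails at once if the screwdriver is moved more than 20 mm (distance of driver from where it was at the start of the episode above 0.02 m).
It also fails if it takes over 58 s, if anything falls off the work surface, if the arm or the gripper's body presses on something with over 40 N, if the wrist force passes 120 N, or if a joint passes its speed limit or range.

## Working session

There is one attempt and no reset: what is moved stays moved. The work goes in short steps, Python scripts to look and compute and a shell command to move; the robot and the scene stay as the last step left them, time stands still between calls to the robot, and variables do not carry over. Pictures are saved under pics/ and viewed, at most 10 in all, crops included, and the job is handed in when it is done.

```bash
mkdir -p pics; ls
python3 - <<'E'
from station import arm
import cv2,json
s=arm.read_state(); print(s)
for n in("top","side"):
    f=arm.grab_frame(n); cv2.imwrite(f"pics/{n}0.png",cv2.resize(f["frame"],(800,600),interpolation=cv2.INTER_CUBIC)); cv2.imwrite(f"{n}raw0.png",f["frame"])
    print(n,f["intrinsics"],f["distortion"],f["origin"],f["rotation"])
E
```

```text
pics
{'time_s': 0.0, 'qpos': array([ 1.24805504,  0.46941185, -0.0486001 ,  1.53370786,  0.02411491,
        1.14097996, -0.08229631]), 'joint_vel': array([-0.0005072 , -0.00070713,  0.00097567, -0.00036107, -0.0008405 ,
        0.00046605,  0.00021635]), 'effort': array([ 1.00775185e-03, -5.10309577e+01, -4.61996463e-02, -2.37714475e+01,
        1.07460644e-02,  7.53528817e-03,  1.05581975e-05]), 'eef_pos': array([ 195.34045136, -645.50470586,  230.27547947]), 'tcp_rot': array([ 9.89222707e-01,  1.46415553e-01, -1.80973211e-04, -9.43179591e-04]), 'wrist_force': array([ 0.20326739,  0.06084179, -0.07945568]), 'ft_torque': array([-0.04350818,  0.05447602,  0.03138802]), 'grip_force': 0.0, 'width': 85.05722819032556}
top [[407.51786613   0.         279.52754403]
 [  0.         407.51786613 213.39867158]
 [  0.           0.           1.        ]] [-0.0671035  0.         0.         0.         0.       ] [516.54620224 -54.83972356 991.24296018] [-0.03174318  0.02840559  0.70926542 -0.70365336]
side [[439.13538161   0.         280.00230386]
 [  0.         439.13538161 202.20868679]
 [  0.           0.           1.        ]] [-0.13164942  0.          0.          0.          0.        ] [ 323.29461584 -945.51450691  825.33722815] [ 0.42260807 -0.06717084 -0.13800577  0.89322164]
```

View pics/top0.png

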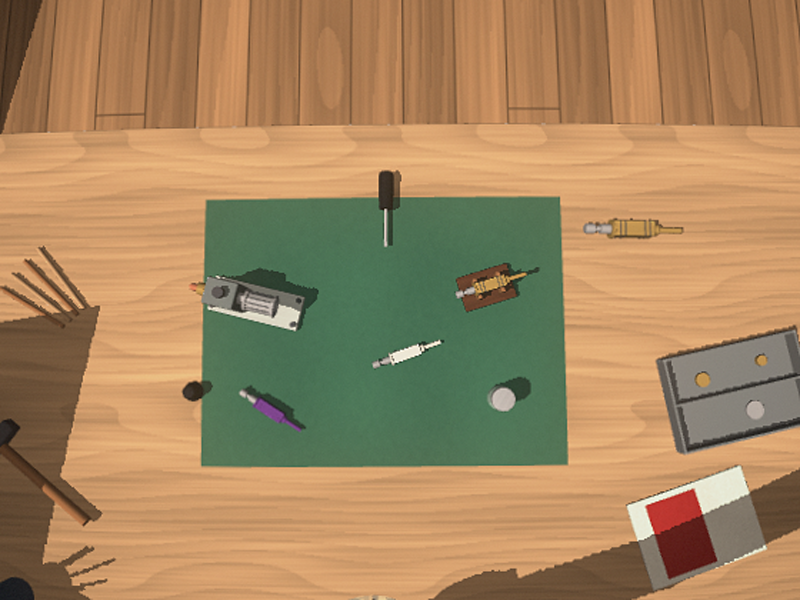

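View pics/side0.png

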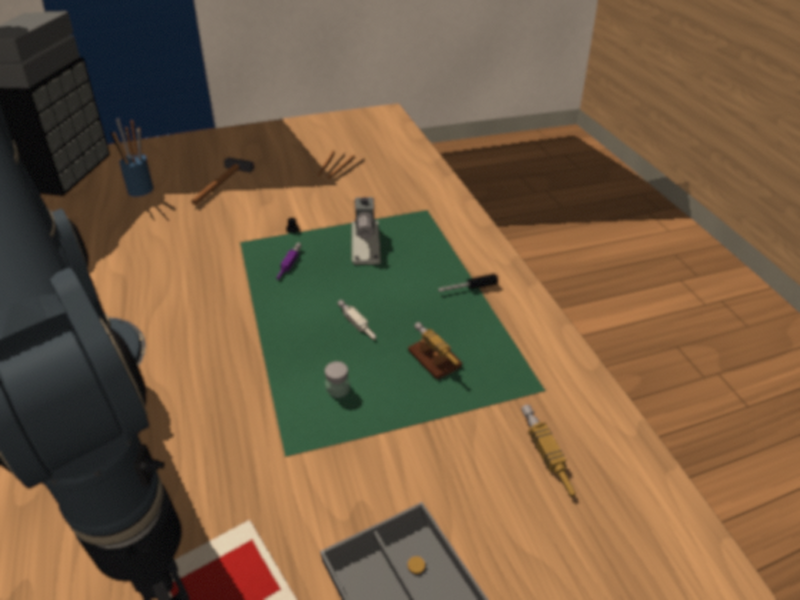

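The top view shows the outlet at about (255,302), its mouth facing right. The small brass jet in its rest is at (490,287), with the plug to the left. The larger brass look-alike is at (630,229). In the side view the outlet is at (365,235) and the jet at (437,345). Next I'll view enlarged crops.

```bash
cat > h.py <<'E'
import numpy as np,cv2
from scipy.spatial.transform import Rotation as R
from scipy.optimize import least_squares
from station import arm
C={}
def cam(n):
    if n not in C:
        f=arm.grab_frame(n); C[n]=(f["intrinsics"],f["distortion"],np.array(f["origin"]),R.from_quat(f["rotation"]).as_matrix(),f["frame"])
    return C[n]
def proj(n,P):
    K,d,o,M,_=cam(n); q=(np.atleast_2d(P)-o)@M*[1,-1,-1]
    return cv2.projectPoints(q,np.zeros(3),np.zeros(3),K,np.array(d))[0][:,0]
def onz(n,uv,z):
    K,d,o,M,_=cam(n); x=cv2.undistortPoints(np.array(uv,float).reshape(-1,1,2),K,np.array(d))[:,0]
    r=np.c_[x[:,0],-x[:,1],-np.ones(len(x))]@M.T
    return o+r*((z-o[2])/r[:,2])[:,None]
def tri(a,b):
    return least_squares(lambda p:np.r_[proj("top",p)[0]-a,proj("side",p)[0]-b],onz("top",[a],40)[0])
def crop(n,x,y,w,h,k,img=None):
    img=cam(n)[4] if img is None else img
    c=cv2.resize(img[y:y+h,x:x+w],None,fx=k,fy=k,interpolation=cv2.INTER_CUBIC)
    for i in range(0,w,10): cv2.putText(c,str(x+i),(i*k,8),0,.3,(0,0,255),1); cv2.line(c,(i*k,10),(i*k,16),(0,0,255),1)
    for i in range(0,h,10): cv2.putText(c,str(y+i),(0,i*k+4),0,.3,(0,0,255),1); cv2.line(c,(20,i*k),(26,i*k),(0,0,255),1)
    return c
E
python3 - <<'E'
from h import *
a=crop("top",130,185,100,50,8); b=crop("top",310,175,80,50,8)
b=cv2.copyMakeBorder(b,0,0,0,160,0)
cv2.imwrite("pics/c1.png",cv2.resize(np.vstack([a,b]),(800,600) ) if 0 else np.vstack([a,b])[:600,:800])
cv2.imwrite("pics/c1.png",np.vstack([crop("top",130,187,100,40,8),cv2.copyMakeBorder(crop("top",310,183,80,35,8),0,0,0,160,0)]))
s1=crop("side",235,135,50,60,8); s2=crop("side",280,215,50,60,8)
cv2.imwrite("pics/c2.png",np.hstack([s1,s2]))
E
```

```text
(no output)
```

View pics/c1.png

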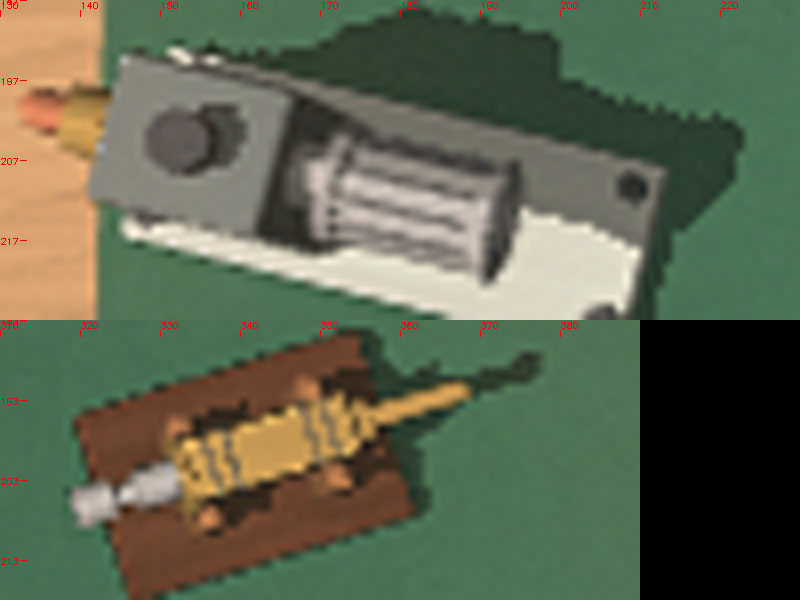

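View pics/c2.png

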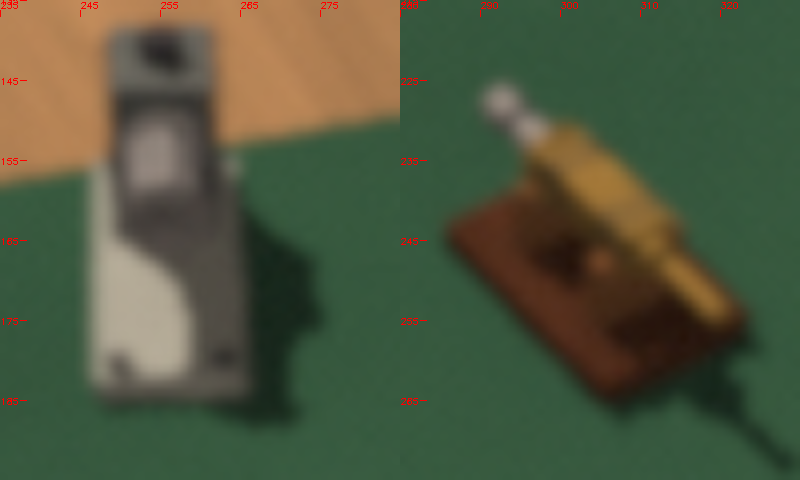

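Run:
```python
from h import *
T=lambda x,y:[(x+.5)/8-.5+130,(y+.5)/8-.5+187]
J=lambda x,y:[(x+.5)/8-.5+310,(y-320+.5)/8-.5+183]
S1=lambda x,y:[(x+.5)/8-.5+235,(y+.5)/8-.5+135]
S2=lambda x,y:[(x-400+.5)/8-.5+280,(y+.5)/8-.5+215]
# outlet fit
mod=np.array([[104,-22,94],[52,-22,94],[52,22,94],[104,22,94],[-42,-30,12]],float)
obs=np.array([T(125,52),T(295,95),T(258,235),T(90,195),T(665,165)])
ms=np.array([[104,22,94],[104,-22,94],[-42,30,12],[-42,-30,12]],float)
os_=np.array([S1(107,32),S1(216,32),S1(90,380),S1(248,380)])
def W(p,m):
    c,s=np.cos(p[2]),np.sin(p[2]); return np.c_[p[0]+c*m[:,0]-s*m[:,1],p[1]+s*m[:,0]+c*m[:,1],m[:,2]]
print(onz("top",obs[:4],94))
f=lambda p:np.r_[proj("top",W(p,mod))-obs,proj("side",W(p,ms))-os_].ravel()
best=min((least_squares(f,[560,150,a]) for a in (0,1.5,3,-1.5)),key=lambda r:r.cost)
print(best.x,best.cost,best.fun.round(1)); p=best.x
g=least_squares(lambda p:(proj("top",W(p,mod))-obs).ravel(),p);print("toponly",g.x,g.fun.round(1))
ax=np.array([np.cos(p[2]),np.sin(p[2])]);
for nm,px in dict(f1=T(518,165),f2=T(490,283),r1=T(345,135),r2=T(312,230)).items():
    q=onz("top",[px],62)[0,:2]-p[:2]; print(nm,q@ax,q@[-ax[1],ax[0]])
print("frontmid side tri",[tri(T(504,224),S1(160,190)).x])
for nm,a,b in (("tip",J(75,505),S2(488,97)),("noz",J(468,390),S2(722,315)),):
    r=tri(np.array(a),np.array(b)); print(nm,r.x,r.fun)
a,b=onz("top",[J(75,505),J(468,390)],42);d=a-b;print(a,b,np.linalg.norm(d),np.arctan2(d[1],d[0]),"origin",b+d*61/120)
# rest corners z=12
c=onz("top",[J(75,415),J(355,335),J(415,512),J(132,600)],12);print(c,c.mean(0)); d=(c[0]+c[3]-c[1]-c[2])/2;print(np.linalg.norm(d),np.arctan2(d[1],d[0]))
```

```text
[[641.26546335 249.66349492  94.        ]
 [628.66224396 201.22568703  94.        ]
 [589.56213784 210.9897247   94.        ]
 [601.13415028 258.71993639  94.        ]]
[595.98679121 154.47201579   1.32415226] 15.369837789904526 [-0.1 -0.6  0.8 -0.6  0.3  1.  -0.9  0.5  2.   0.7 -0.2 -3.1 -0.3 -3.5
  0.6  0.7  0.2  0. ]
toponly [596.96115309 155.17184017   1.33440328] [-0.6 -0.6  0.3 -0.8  0.   0.8 -1.2  0.5  1.6  0.1]
f1 -5.146250151318613 -17.566627931053223
f2 -5.9212928799486315 17.240649787863994
r1 45.93594262545238 -14.12599744436479
r2 48.15266709333979 14.702474312532834
frontmid side tri [array([592.67598259, 145.23158986,  80.02248567])]
tip [ 613.06547687 -142.54624719   43.57637834] [-0.16407733  0.71284055  0.81644151 -0.11159863]
noz [ 647.5319698  -258.90860439   44.51361497] [-0.01323745  0.05434414  0.05786637 -0.01030437]
[ 614.90081786 -143.10378362   42.        ] [ 648.00854663 -259.48533574   42.        ] 120.99912139594615 1.8479505458515137 origin [ 631.1787845  -200.32471341   42.        ]
[[ 645.39928927 -146.34173036   12.        ]
 [ 669.25591121 -231.93022131   12.        ]
 [ 615.07051217 -248.82844826   12.        ]
 [ 589.10144284 -162.62128294   12.        ]] [ 629.70678887 -197.43042072   12.        ]
89.43761376522973 1.8530803316851139
```

```bash
cat >> h.py <<'E'
def W(p,m):
    m=np.atleast_2d(np.array(m,float)); c,s=np.cos(p[2]),np.sin(p[2]); return np.c_[p[0]+c*m[:,0]-s*m[:,1],p[1]+s*m[:,0]+c*m[:,1],m[:,2]]
def box(x0,x1,h,z): return np.array([[x0,-h,z],[x1,-h,z],[x1,h,z],[x0,h,z],[x0,-h,z]],float)
def ring(x,r,z=62):
    t=np.linspace(0,6.3,40); return np.c_[0*t+x,r*np.cos(t),z+r*np.sin(t)]
def over(c,n,x,y,k,P,col=(0,255,255)):
    q=((proj(n,P)-[x,y]+.5)*k-.5).astype(np.int32); cv2.polylines(c,[q],False,col,1,cv2.LINE_AA)
E
python3 - <<'E'
from h import *
p=[596,154.8,1.330];d=12
out=[]
for n,x,y,w,h,k in(("top",130,187,100,48,6),("side",235,133,50,48,6)):
    c=crop(n,x,y,w,h,k)
    for m,col in((box(-42,116,30,12),(0,255,255)),(box(52,104,22,94),(0,255,255)),(ring(-20+d,18),(255,0,255)),(ring(-16+d,15.5),(255,255,0)),(ring(32+d,18),(255,0,255)),(np.array([[-40,0,62],[50,0,62]]),(0,0,255))): over(c,n,x,y,k,W(p,m),col)
    out.append(c)
a,b=out
j=[630.5,-199,1.850]
c=crop("top",310,183,80,48,6); e=crop("side",280,215,50,48,6)
for cc,n,x,y in((c,"top",310,183),(e,"side",280,215)):
    for m in(box(-45,45,30,12),box(-25,25,9,51),box(-61,59,0.1,42),box(28,59,6,42)): over(cc,n,x,y,6,W(j,m))
cv2.imwrite("pics/o1.png",np.vstack([np.hstack([a[:, :500],b]),np.hstack([c,cv2.copyMakeBorder(e,0,0,0,20,0)])]))
print(cv2.imread("pics/o1.png").shape)
E
```

```text
(576, 800, 3)
```

View pics/o1.png

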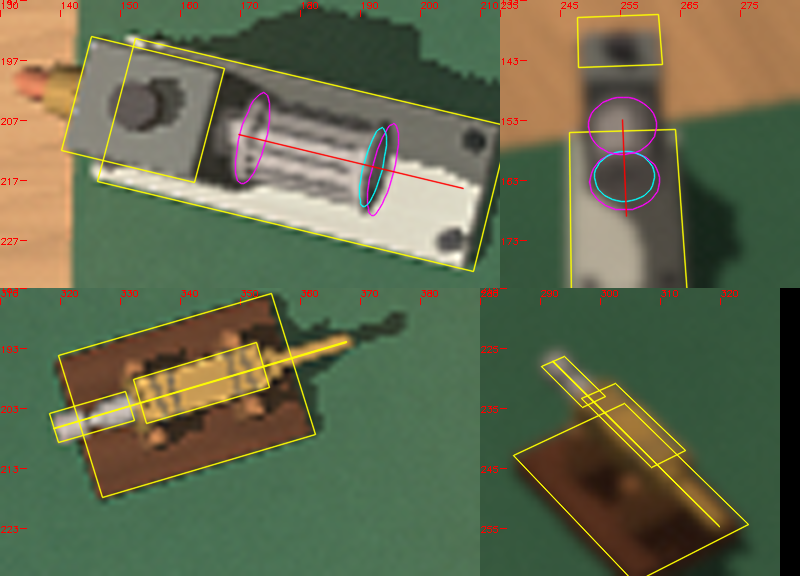

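The overlay shows the jet model fits in both views at (630.5, -199), yaw 1.85. The outlet axis fits at yaw 1.33, with the sleeve sitting about 13 mm deeper than nominal and its waist middle near (600,174). Next I'll move toward the outlet.

```bash
cat > go.py <<'E'
import sys,numpy as np
from station import arm
from scipy.spatial.transform import Rotation as R
s=arm.read_state(); M=R.from_quat(s["tcp_rot"]).as_matrix()
t=[float(v) for v in sys.argv[1:]]
yaw=np.arctan2(M[1,0],M[0,0]); dy=(t[3]-yaw+np.pi/2)%np.pi-np.pi/2
print("t",round(s["time_s"],2),"pos",s["eef_pos"].round(1),"yaw",yaw.round(3),"tilt",M[:2,2].round(4),"F",s["wrist_force"].round(1),"w",round(s["width"],1),"q",s["qpos"].round(2))
print("tool units",((np.array(t[:3])-s["eef_pos"])@M/40).round(3),"turn units",round(-np.degrees(dy)/5,2))
E
A='[[0.68,-0.72,0,0,1],[0.68,-0.72,0,0,1],[0.68,-0.72,0,0,1],[0.68,-0.72,0,0,1],[0.68,-0.72,0,0,1]]'; 
python3 -m inch '[[0.68,-0.72,0,0,1],[0.68,-0.72,0,0,1],[0.68,-0.72,0,0,1],[0.68,-0.72,0,0,1],[0.68,-0.72,0,0,1]]'
python3 -m inch '[[0.68,-0.72,0,0,1],[0.68,-0.72,0,0,1],[0.68,-0.72,0,0,1],[0.68,-0.72,0,0,1],[0.68,-0.72,0,0,1]]'
python3 -m inch '[[0.68,-0.72,0,0,1],[0.68,-0.72,0,0,1],[0.68,-0.72,0,0,1],[0.68,-0.72,0,0,1],[0.68,-0.72,0,0,1]]'
python3 go.py 600 174 200 1.33
```

```text
time_s: 0.82
eef_pos: [284.5, -467.1, 231.5]
tcp_rot: [0.989, 0.146, 0.0, 0.0]
wrist_force: [0.9, -0.3, 0.1]
width: 85.3
grip_force: 0.0
time_s: 1.23
eef_pos: [373.0, -289.9, 231.7]
tcp_rot: [0.989, 0.146, 0.0, 0.0]
wrist_force: [1.2, 0.5, -0.3]
width: 85.7
grip_force: 0.0
time_s: 1.65
eef_pos: [461.5, -112.7, 231.8]
tcp_rot: [0.989, 0.146, 0.0, 0.0]
wrist_force: [0.9, -0.2, -0.1]
width: 85.4
grip_force: 0.0
t 1.65 pos [ 461.5 -112.7  231.8] yaw 0.294 tilt [ 0.0011 -0.0007] F [ 0.9 -0.2 -0.1] w 85.4 q [ 0.52  0.17 -0.41  1.97  0.08  1.02 -1.21]
tool units [ 5.388 -5.86   0.794] turn units -11.88
```

```bash
python3 -m inch '[[0.68,-0.72,0,0,1],[0.68,-0.72,0,0,1],[0.68,-0.72,0,0,1],[0.68,-0.72,0,0,1],[0.68,-0.72,0,0,1]]' >/dev/null
python3 -m inch '[[0.65,-0.72,0.2,0,1],[0.65,-0.72,0.2,0,1],[0.66,-0.72,0.2,0,1],[0,0,0,-1,1],[0,0,0,-1,1]]' >/dev/null
python3 -m inch '[[0,0,0,-1,1],[0,0,0,-1,1],[0,0,0,-1,1],[0,0,0,-1,1],[0,0,0,-1,1]]' >/dev/null
python3 -m inch '[[0,0,0,-1,1],[0,0,0,-1,1],[0,0,0,-1,1],[0,0,0,-1,1],[0,0,0,-0.88,1]]' >/dev/null
python3 -m inch '[[0,0,0,0,1],[0,0,0,0,1]]' >/dev/null
python3 go.py 600 174 47 1.33
```

```text
t 3.48 pos [599.5 167.9 207.3] yaw 1.328 tilt [-0.0001 -0.    ] F [-0.  -0.7 -0.3] w 85.3 q [ 0.18  0.51 -0.73  1.66  0.37  1.12 -0.9 ]
tool units [ 0.15  -0.024  4.006] turn units -0.02
```

```bash
python3 -m inch '[[0.15,-0.02,0.9,0,1],[0,0,0.9,0,1],[0,0,0.9,0,1],[0,0,0.9,0,1],[0,0,0.4,0,1]]' >/dev/null
python3 -m inch '[[0,0,0,0,1],[0,0,0,0,1]]' 
python3 go.py 600 174 47 1.33
python3 - <<'E'
from h import *
cv2.imwrite("pics/d1.png",np.hstack([crop("top",130,175,85,60,5),crop("side",225,115,65,60,5)]))
E
```

```text
time_s: 4.07
eef_pos: [599.9, 174.3, 46.9]
tcp_rot: [0.787, 0.617, -0.0, -0.0]
wrist_force: [-0.0, -0.1, 0.6]
width: 85.1
grip_force: 0.0
t 4.07 pos [599.9 174.3  46.9] yaw 1.33 tilt [-0.001  -0.0003] F [-0.  -0.1  0.6] w 85.1 q [ 0.1   0.68 -0.63  1.78  0.52  0.85 -1.02]
tool units [-0.007  0.004 -0.001] turn units -0.0
```

View pics/d1.png

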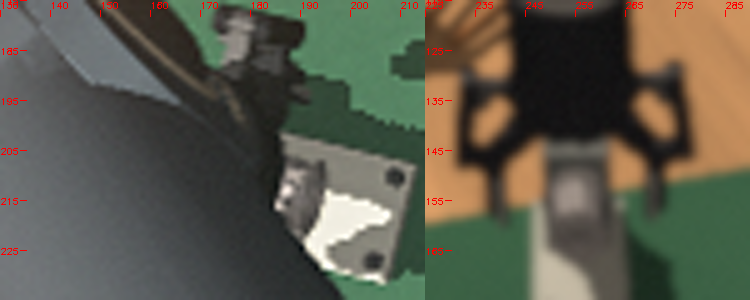

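The side view shows the fingers straddling the sleeve evenly, at columns 239 and 271 with the sleeve at 254. I'll close on it.

```bash
python3 -m inch '[[0,0,0,0,-0.1],[0,0,0,0,-0.1],[0,0,0,0,-0.1],[0,0,0,0,-0.3],[0,0,0,0,-0.4]]' 50
python3 -m inch '[[0,0,0,0,-0.5],[0,0,0,0,-0.5],[0,0,0,0,-0.5]]' 50
python3 go.py 600 174 47 1.33
```

```text
time_s: 4.58
eef_pos: [601.2, 174.0, 48.3]
tcp_rot: [0.787, 0.617, 0.001, 0.001]
wrist_force: [0.1, -1.6, 2.1]
width: 29.8
grip_force: 51.3
time_s: 4.83
eef_pos: [601.2, 174.0, 48.2]
tcp_rot: [0.787, 0.617, 0.001, 0.001]
wrist_force: [1.7, -2.0, 6.9]
width: 30.0
grip_force: 51.6
t 4.83 pos [601.2 174.   48.2] yaw 1.33 tilt [ 0.0022 -0.    ] F [ 1.7 -2.   6.9] w 30.0 q [ 0.1   0.68 -0.63  1.78  0.52  0.85 -1.02]
tool units [-0.008 -0.029  0.031] turn units -0.0
```

```bash
python3 -m inch '[[0.04,0,0,0,-0.5],[0.04,0,0,0,-0.5],[0.04,0,0,0,-0.5],[0.04,0,0,0,-0.5],[0.04,0,0,0,-0.5]]' 60
python3 -m inch '[[0.025,0,0,0,-0.5],[0,0,0,0,-0.5]]'
python3 go.py 600 174 47 1.33
```

```text
time_s: 5.25
eef_pos: [602.2, 178.1, 48.2]
tcp_rot: [0.787, 0.616, -0.002, 0.002]
wrist_force: [-2.4, -8.2, 10.9]
width: 29.8
grip_force: 60.6
time_s: 5.42
eef_pos: [602.5, 179.5, 48.2]
tcp_rot: [0.787, 0.616, -0.002, 0.002]
wrist_force: [-2.7, -8.3, 10.9]
width: 29.8
grip_force: 60.5
t 5.42 pos [602.5 179.5  48.2] yaw 1.328 tilt [-0.0006 -0.0061] F [-2.7 -8.3 10.9] w 29.8 q [ 0.08  0.69 -0.63  1.77  0.52  0.86 -1.03]
tool units [-0.148 -0.029  0.03 ] turn units -0.02
```

```bash
python3 -m inch '[[0.04,0,0,0,-0.5],[0.04,0,0,0,-0.5],[0.03,0,0,0,-0.5],[0,0,0,0,-0.5]]'
python3 -m inch '[[0.03,0,0,0,-0.5],[0.02,0,0,0,-0.5],[0,0,0,0,-0.5]]'
python3 go.py 600 174 47 1.33
```

```text
time_s: 5.75
eef_pos: [603.4, 182.8, 48.2]
tcp_rot: [0.787, 0.616, -0.003, 0.003]
wrist_force: [-3.0, -8.2, 12.6]
width: 30.2
grip_force: 60.7
time_s: 6.0
eef_pos: [603.7, 183.9, 48.1]
tcp_rot: [0.788, 0.616, -0.004, 0.003]
wrist_force: [-4.3, -10.3, 13.7]
width: 29.4
grip_force: 60.8
t 6.0 pos [603.7 183.9  48.1] yaw 1.328 tilt [-0.002  -0.0091] F [ -4.3 -10.3  13.7] w 29.4 q [ 0.07  0.69 -0.63  1.76  0.52  0.87 -1.04]
tool units [-0.263 -0.03   0.031] turn units -0.03
```

```bash
python3 -m inch '[[0.03,0,0,0,-0.5],[0.03,0,0,0,-0.5],[0,0,0,0,-0.5]]'
python3 go.py 600 174 47 1.33
```

```text
time_s: 6.25
eef_pos: [603.9, 184.6, 48.1]
tcp_rot: [0.788, 0.616, -0.005, 0.004]
wrist_force: [-4.6, -13.3, 15.5]
width: 29.7
grip_force: 61.1
t 6.25 pos [603.9 184.6  48.1] yaw 1.327 tilt [-0.0034 -0.0121] F [ -4.6 -13.3  15.5] w 29.7 q [ 0.07  0.69 -0.63  1.76  0.52  0.87 -1.04]
tool units [-0.281 -0.03   0.032] turn units -0.03
```

```bash
python3 -m inch '[[0,0,0,0,1],[0,0,0,0,1],[0,0,0,0,1],[0,0,0,0,1],[0,0,0,0,1]]'
python3 -m inch '[[0,0,-0.9,0,1],[0,0,-0.9,0,1],[0,0,-0.9,0,1],[-0.6,0,-0.5,0,1],[-1,0,0,0,1]]'
python3 -m inch '[[-1,0,0,0,1],[-1,0,0,0,1],[-1,0,0,0,1],[-1,0,0,0,1],[-1,0,0,0,1]]'
python3 go.py 630.5 -199 100 1.850
python3 - <<'E'
from h import *
p=[596,154.8,1.330]
c=crop("top",130,187,100,48,8)
cv2.imwrite("pics/e1.png",c)
E
```

```text
time_s: 6.67
eef_pos: [603.9, 192.2, 47.0]
tcp_rot: [0.786, 0.618, -0.0, -0.0]
wrist_force: [1.1, 1.4, -0.1]
width: 84.8
grip_force: 0.0
time_s: 7.08
eef_pos: [591.5, 136.4, 181.3]
tcp_rot: [0.784, 0.621, 0.006, 0.0]
wrist_force: [1.3, -0.5, 0.7]
width: 85.5
grip_force: 0.0
time_s: 7.5
eef_pos: [540.7, -66.3, 175.3]
tcp_rot: [0.786, 0.618, 0.0, 0.0]
wrist_force: [-0.1, -0.5, 0.1]
width: 85.5
grip_force: 0.0
t 7.5 pos [540.7 -66.3 175.3] yaw 1.331 tilt [0.0001 0.0001] F [-0.1 -0.5  0.1] w 85.5 q [ 0.62  0.41 -0.73  1.87  0.33  0.98 -0.5 ]
tool units [-2.692  2.967  1.882] turn units -5.94
```

View pics/e1.png

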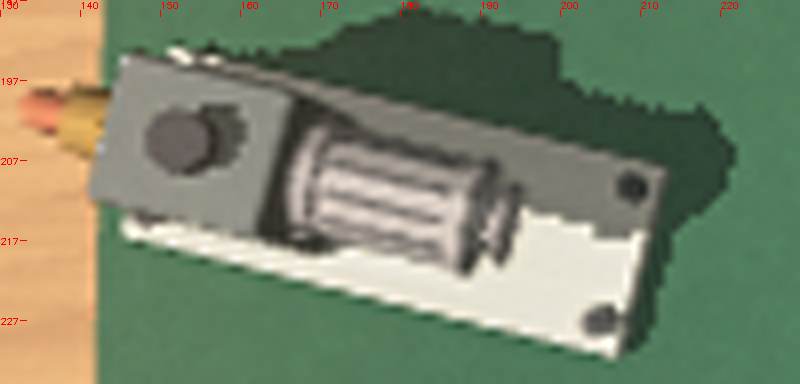

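The sleeve stays back. The mouth tube now sticks out in front of it, with its face centre at crop (511,225), raw (193.4,214.7). On to the jet.

```bash
python3 -m inch '[[-0.67,0.74,0.4,0,1],[-0.67,0.74,0.4,0,1],[-0.67,0.74,0.4,0,1],[-0.68,0.75,0.4,0,1],[0,0,0.2,-1,1]]' >/dev/null
python3 -m inch '[[0,0,0,-1,1],[0,0,0,-1,1],[0,0,0,-1,1],[0,0,0,-1,1],[0,0,0,-0.94,1]]' >/dev/null
python3 -m inch '[[0,0,0,0,1],[0,0,0,0,1]]' >/dev/null
python3 go.py 630.5 -199 27 1.850
python3 - <<'E'
from h import *
T=lambda x,y:[(x+.5)/8-.5+130,(y+.5)/8-.5+187]
m=onz("top",[T(520,185),T(500,265),T(511,225)],62);print(m)
u=np.array([np.cos(1.33),np.sin(1.33)]);n=np.array([-u[1],u[0]])
print("mouth axial, lateral",m[:,:2]@u,m[:,:2]@n,"gripped-axis lateral",np.array([601.2,174.])@n, np.array([603.9,184.6])@n)
E
```

```text
t 8.55 pos [ 628.3 -192.7  105.2] yaw 1.847 tilt [-0.0002  0.0008] F [-0.9 -0.3 -0.3] w 85.2 q [ 0.74  0.69 -0.75  1.66  0.53  1.01  0.08]
tool units [-0.169  0.01   1.954] turn units -0.03
[[605.98225405 144.55328112  62.        ]
 [582.97525735 150.10203207  62.        ]
 [594.46561766 147.03888302  62.        ]]
mouth axial, lateral [284.89494088 284.79698359 284.56238714] [-554.02618707 -530.35973532 -542.2490678 ] gripped-axis lateral -542.3595715086642 -542.4538259626535
```

```bash
python3 -m inch '[[-0.17,0.01,0.65,0,1],[0,0,0.65,0,1],[0,0,0.65,0,1],[0,0,0,0,1],[0,0,0,0,0]]' >/dev/null
python3 -m inch '[[0,0,0,0,-0.3],[0,0,0,0,-0.5],[0,0,0,0,-0.7],[0,0,0,0,-0.8],[0,0,0,0,-0.8]]' 50
python3 -m inch '[[0,0,0,0,-0.9],[0,0,0,0,-0.9],[0,0,0,0,-0.9]]' 50
python3 go.py 630.5 -199 27 1.850
```

```text
time_s: 9.43
eef_pos: [631.2, -199.7, 28.9]
tcp_rot: [0.602, 0.798, 0.0, 0.001]
wrist_force: [0.2, -0.0, 2.1]
width: 17.3
grip_force: 49.6
time_s: 9.68
eef_pos: [631.2, -199.8, 28.9]
tcp_rot: [0.602, 0.798, 0.0, 0.001]
wrist_force: [-0.7, 0.6, 6.2]
width: 16.7
grip_force: 49.9
t 9.68 pos [ 631.2 -199.8   28.9] yaw 1.849 tilt [ 0.0017 -0.0008] F [-0.7  0.6  6.2] w 16.7 q [ 0.7   0.78 -0.69  1.7   0.61  0.89  0.04]
tool units [ 0.023 -0.012  0.047] turn units -0.01
```

```bash
python3 -m inch '[[0,0,-0.3,0,-0.9],[0,0,-0.7,0,-0.9],[0,0,-0.7,0,-0.9],[0,0,-0.3,0,-0.9],[0,0,0,0,-0.9]]'
python3 go.py 574 65 110 1.33
python3 - <<'E'
import numpy as np
E
```

```text
time_s: 10.1
eef_pos: [632.4, -199.7, 111.1]
tcp_rot: [0.602, 0.798, 0.001, 0.003]
wrist_force: [1.8, 0.5, -1.2]
width: 17.1
grip_force: 49.6
t 10.1 pos [ 632.4 -199.7  111.1] yaw 1.849 tilt [ 0.0059 -0.0016] F [ 1.8  0.5 -1.2] w 17.1 q [ 0.74  0.68 -0.75  1.65  0.53  1.02  0.1 ]
tool units [6.764 0.41  0.009] turn units 5.94
```

```bash
python3 -m inch '[[0.5,0.04,0,0,-0.9],[0.75,0.05,0,0,-0.9],[0.85,0.05,0,0,-0.9],[0.85,0.05,0,0,-0.9],[0.85,0.05,0,0,-0.9]]' >/dev/null
python3 -m inch '[[0.85,0.05,0,0,-0.9],[0.85,0.05,0,0,-0.9],[0.75,0.05,0,0,-0.9],[0.5,0.02,0,0.5,-0.9],[0,0,0,1,-0.9]]' >/dev/null
python3 -m inch '[[0,0,0,1,-0.9],[0,0,0,1,-0.9],[0,0,0,1,-0.9],[0,0,0,1,-0.9],[0,0,0,0.45,-0.9]]' >/dev/null
python3 -m inch '[[0,0,0,0,-0.9],[0,0,0,0,-0.9]]'
python3 go.py 576 71 48.9 1.33
```

```text
time_s: 11.52
eef_pos: [571.2, 64.2, 106.3]
tcp_rot: [0.787, 0.617, -0.001, -0.0]
wrist_force: [0.2, 0.1, -1.7]
width: 17.0
grip_force: 49.6
t 11.52 pos [571.2  64.2 106.3] yaw 1.331 tilt [-0.0022 -0.0006] F [ 0.2  0.1 -1.7] w 17.0 q [ 0.31  0.54 -0.67  1.87  0.42  0.88 -0.8 ]
tool units [0.195 0.079 1.435] turn units 0.01
```

```bash
python3 -m inch '[[0.1,0.04,0.45,0,-0.9],[0.1,0.04,0.45,0,-0.9],[0,0,0.35,0,-0.9],[0,0,0.18,0,-0.9],[0,0,0,0,-0.9]]' 60 >/dev/null
python3 -m inch '[[0,0,0,0,-0.9],[0,0,0,0,-0.9]]' >/dev/null
python3 go.py 576 71 48.9 1.33
python3 - <<'E'
from h import *
cv2.imwrite("pics/f1.png",np.hstack([crop("top",150,195,90,60,6),cv2.copyMakeBorder(crop("side",230,135,42,60,6),0,0,0,0,0)]))
E
```

```text
t 12.1 pos [577.6  71.6  51. ] yaw 1.33 tilt [0.0012 0.0002] F [ 1.1 -0.5 -1.5] w 16.4 q [ 0.26  0.62 -0.62  1.89  0.49  0.79 -0.86]
tool units [-0.024 -0.036  0.051] turn units -0.0
```

View pics/f1.png

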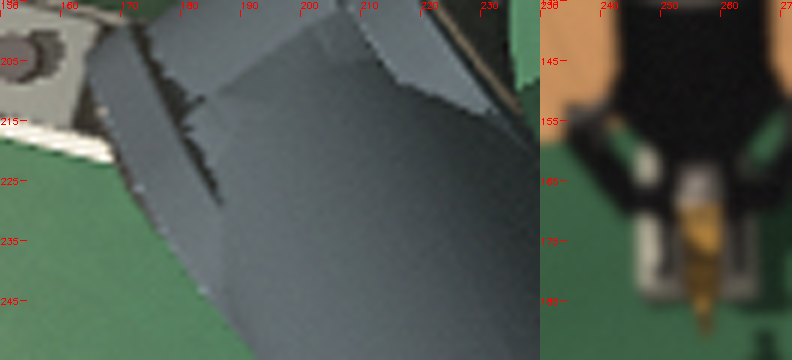

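The top view is blocked by the arm. In the side view the jet lies in line with the outlet, around column 256. I'll correct the small offsets and push in while watching the force.

```bash
python3 -m inch '[[0,-0.036,0.05,0,-0.9],[0,0,0,0,-0.9],[0,0,0,0,-0.9]]' >/dev/null
python3 go.py 576 71 48.9 1.33
python3 -m inch '[[0.1,0,0,0,-0.9],[0.1,0,0,0,-0.9],[0.1,0,0,0,-0.9],[0,0,0,0,-0.9]]' >/dev/null
python3 go.py 580.8 90.4 48.9 1.33
```

```text
t 12.45 pos [575.6  71.9  48.5] yaw 1.33 tilt [ 0.0003 -0.0002] F [-0.1  0.5 -1.6] w 16.7 q [ 0.26  0.62 -0.62  1.89  0.49  0.79 -0.87]
tool units [-0.019  0.014 -0.01 ] turn units -0.0
t 12.78 pos [578.9  85.3  48.6] yaw 1.331 tilt [0.0008 0.0012] F [-0.9  1.  -1.8] w 17.1 q [ 0.24  0.62 -0.62  1.88  0.49  0.79 -0.89]
tool units [ 0.136  0.016 -0.008] turn units 0.02
```

```bash
python3 -m inch '[[0.06,0.012,0,0,-0.9],[0.06,0,0,0,-0.9],[0.06,0,0,0,-0.9],[0.05,0,0,0,-0.9],[0,0,0,0,-0.9]]' >/dev/null
python3 go.py 587.9 120 48.9 1.33
python3 -m inch '[[0.05,0,0,0,-0.9],[0.05,0,0,0,-0.9],[0,0,0,0,-0.9]]' >/dev/null
python3 go.py 587.9 120 48.9 1.33
```

```text
t 13.2 pos [581.3  93.1  48.4] yaw 1.33 tilt [0.0002 0.0004] F [-0.4 -0.3 -1.4] w 16.8 q [ 0.22  0.63 -0.61  1.87  0.49  0.8  -0.9 ]
tool units [ 0.693 -0.    -0.013] turn units 0.0
t 13.45 pos [582.3  96.8  48.4] yaw 1.33 tilt [0.0004 0.0004] F [ 0.5  0.3 -1.2] w 17.1 q [ 0.21  0.63 -0.61  1.87  0.49  0.8  -0.9 ]
tool units [ 0.597 -0.003 -0.012] turn units 0.0
```

```bash
python3 -m inch '[[0.05,0,0,0,-0.9],[0.05,0,0,0,-0.9],[0.05,0,0,0,-0.9],[0,0,0,0,-0.9]]' >/dev/null
python3 go.py 587.9 120 48.9 1.33
python3 -m inch '[[0.05,0,0,0,-0.9],[0.05,0,0,0,-0.9],[0,0,0,0,-0.9]]' >/dev/null
python3 go.py 587.9 120 48.9 1.33
```

```text
t 13.78 pos [583.6 101.6  48.3] yaw 1.33 tilt [-0.0003 -0.0012] F [-1.3 -1.7 -0.8] w 16.9 q [ 0.2   0.63 -0.61  1.86  0.49  0.8  -0.91]
tool units [ 0.472 -0.006 -0.016] turn units -0.01
t 14.03 pos [584.5 105.1  48.3] yaw 1.329 tilt [-0.0005 -0.0016] F [-1.  -3.7  0.6] w 17.1 q [ 0.2   0.64 -0.61  1.86  0.49  0.8  -0.92]
tool units [ 0.383 -0.007 -0.016] turn units -0.01
```

Valve contact at 2–4 N; continuing gently.

```bash
python3 -m inch '[[0.05,0,0,0,-0.9],[0.05,0,0,0,-0.9],[0.05,0,0,0,-0.9],[0,0,0,0,-0.9]]' >/dev/null
python3 go.py 587.9 120 48.9 1.33
python3 -m inch '[[0.05,0,0,0,-0.9],[0.05,0,0,0,-0.9],[0,0,0,0,-0.9]]' >/dev/null
python3 go.py 587.9 120 48.9 1.33
```

```text
t 14.37 pos [585.6 110.1  48.2] yaw 1.329 tilt [-0.0013 -0.0029] F [-1.3 -5.8  1.4] w 16.6 q [ 0.19  0.64 -0.61  1.85  0.49  0.81 -0.92]
tool units [ 0.253 -0.005 -0.018] turn units -0.02
t 14.62 pos [586.6 113.8  48.2] yaw 1.329 tilt [-0.0015 -0.0032] F [-2.  -5.6  0.8] w 16.9 q [ 0.18  0.64 -0.61  1.85  0.5   0.81 -0.93]
tool units [ 0.158 -0.004 -0.018] turn units -0.02
```

```bash
python3 -m inch '[[0.05,0,0,0,-0.9],[0.05,0,0,0,-0.9],[0,0,0,0,-0.9]]' >/dev/null
python3 go.py 587.9 120 48.9 1.33
python3 -m inch '[[0.04,0,0,0,-0.9],[0.03,0,0,0,-0.9],[0,0,0,0,-0.9]]' >/dev/null
python3 go.py 587.9 120 48.9 1.33
```

```text
t 14.87 pos [587.4 117.   48.2] yaw 1.328 tilt [-0.0021 -0.0044] F [-2.6 -7.   3.6] w 16.8 q [ 0.17  0.64 -0.61  1.84  0.5   0.81 -0.94]
tool units [ 0.076 -0.005 -0.017] turn units -0.02
t 15.12 pos [588.  119.6  48.2] yaw 1.328 tilt [-0.0021 -0.0045] F [-2.2 -7.9  3.4] w 16.9 q [ 0.17  0.64 -0.61  1.84  0.5   0.82 -0.94]
tool units [ 0.009 -0.005 -0.017] turn units -0.02
```

```bash
for i in 1; do python3 -m inch '[[0.03,0,0,0,-0.9],[0.03,0,0,0,-0.9],[0,0,0,0,-0.9]]' >/dev/null; done
python3 go.py 587.9 120 48.9 1.33
python3 -m inch '[[0.03,0,0,0,-0.9],[0.02,0,0,0,-0.9],[0,0,0,0,-0.9]]' >/dev/null
python3 go.py 587.9 120 48.9 1.33
python3 - <<'E'
from h import *
cv2.imwrite("pics/g1.png",crop("side",230,135,42,60,8))
E
```

```text
t 15.37 pos [588.  119.7  48.2] yaw 1.327 tilt [-0.004  -0.0083] F [ -5.6 -11.7   8. ] w 17.0 q [ 0.16  0.64 -0.61  1.84  0.5   0.82 -0.94]
tool units [ 0.007 -0.005 -0.017] turn units -0.03
t 15.62 pos [588.  119.7  48.2] yaw 1.326 tilt [-0.0057 -0.0114] F [ -6.4 -14.5   9.8] w 16.7 q [ 0.16  0.64 -0.61  1.84  0.5   0.82 -0.94]
tool units [ 0.006 -0.004 -0.018] turn units -0.04
```

It stopped at the predicted home position. A gentle tug back will show whether it locked.

```bash
python3 -m inch '[[-0.05,0,0,0,-0.9],[-0.05,0,0,0,-0.9],[-0.03,0,0,0,-0.9],[0,0,0,0,-0.9]]' >/dev/null
python3 go.py 587.9 120 48.9 1.33
python3 -m inch '[[-0.05,0,0,0,-0.9],[-0.04,0,0,0,-0.9],[0,0,0,0,-0.9]]' >/dev/null
python3 go.py 587.9 120 48.9 1.33
```

```text
t 16.0 pos [588.  119.7  48.2] yaw 1.328 tilt [-0.0011 -0.0026] F [-2.  -5.9  2.2] w 16.7 q [ 0.17  0.64 -0.61  1.84  0.5   0.81 -0.94]
tool units [ 0.007 -0.005 -0.017] turn units -0.02
t 16.25 pos [587.9 118.8  48.3] yaw 1.33 tilt [0.0011 0.0016] F [ 0.4 -0.8 -2.2] w 16.5 q [ 0.17  0.64 -0.61  1.85  0.49  0.81 -0.93]
tool units [ 0.029 -0.007 -0.014] turn units -0.0
```

```bash
python3 -m inch '[[-0.04,0,0,0,-0.9],[-0.03,0,0,0,-0.9],[0,0,0,0,-0.9]]' >/dev/null
python3 go.py 587.9 120 48.9 1.33
```

```text
t 16.5 pos [587.7 118.4  48.6] yaw 1.331 tilt [0.0028 0.0051] F [ 2.1  5.2 -3.9] w 16.5 q [ 0.18  0.64 -0.61  1.85  0.49  0.8  -0.93]
tool units [ 0.039 -0.004 -0.006] turn units 0.01
```

It's locked: the tug meets 5 N and the jet doesn't move. I'll relax, let go and lift away.

```bash
python3 -m inch '[[0.06,0,0,0,-0.9],[0,0,0,0,-0.9]]' 20 >/dev/null
python3 -m inch '[[0,0,0,0,1],[0,0,0,0,1],[0,0,0,0,1],[0,0,0,0,1],[0,0,0,0,1]]' >/dev/null
python3 -m inch '[[0,0,-0.8,0,1],[0,0,-0.9,0,1],[0,0,-0.9,0,1],[-0.5,0,-0.5,0,1],[-1,0,0,0,1]]' >/dev/null
python3 -m inch '[[-1,0,0,0,1],[-1,0,0,0,1],[-1,0,0,0,1],[-1,0,0,0,1],[-0.8,0,0,0,1]]' >/dev/null
python3 -m inch '[[0,0,0,0,1],[0,0,0,0,1],[0,0,0,0,1]]'
python3 - <<'E'
from h import *
cv2.imwrite("pics/h1.png",np.hstack([crop("top",130,187,100,60,5),crop("side",230,125,55,60,5)]))
E
```

```text
time_s: 18.17
eef_pos: [527.3, -126.4, 172.5]
tcp_rot: [0.787, 0.617, 0.0, -0.0]
wrist_force: [-0.3, -0.3, 0.1]
width: 85.5
grip_force: 0.0
```

View pics/h1.png

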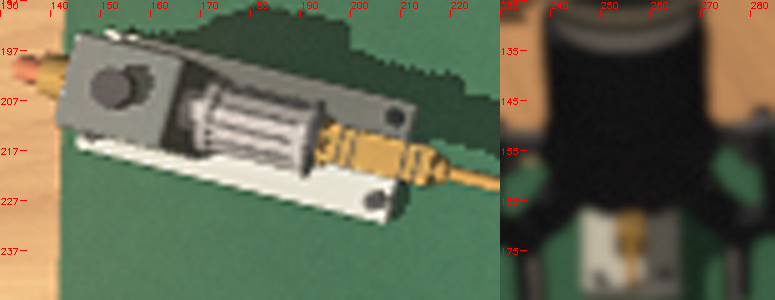

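The top view shows the sleeve sprung forward to about (192,213), tight against the jet's flange. The jet is in line with the outlet and released.

```bash
python3 -c "
from station import arm
print(arm.close_job())"
```

```text
the job is handed in; nothing more can be done
None
```

The jet is locked home in the outlet with the sleeve sprung forward, it's been released, and the job is handed in at about 18 s; the hand-in gave no verdict, and the push read at most about 19 N at the wrist.

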